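# Try the glue syringes and reject those whose plungers stick

## Task

Try the three glue syringes in the wooden rack one after another, from the left end to the right, pushing each plunger firmly down. Leave those that run freely standing in the rack with their plungers fully home; any that sticks half way must not be forced: lift it out with its plunger left where it stuck and put it in the red reject tray. Leave the other things on the bench alone.

Things in the scene. Friction and masses are not known exactly. Their poses are not given: they have to be found in the camera images.
- rack: Pale wooden rack fixed to the bench, 90 (x) x 230 (y) x 70 mm high; origin at the centre of its underside, z up. The syringes stand on its 12 mm foot plate, through three 27 mm holes in its top plate (58 to 70 mm high) at y = +72, 0, -72 mm (syringe_1, _2, _3: left to right as the robot sees them). Open between the plates.
- reject_tray: Open red plastic reject tray fixed to the bench, 150 (its x) x 220 (its y) x 40 mm high, walls and floor 4 mm thick; origin at the centre of its underside, z up.
- syringe_1: Empty glue syringe, one of three alike, loose, 0.12 to 0.2 kg, upright in the rack. Origin: centre of its flat underside, 12 mm above the bench in the rack; z up the barrel. Grey barrel 24 mm dia., 80 mm long, then a blue ribbed grip sleeve 30 mm dia. from 80 to 104 mm (grasp here, clear above the rack), then the white plunger. Lift 75 mm to clear the rack. It can stand on its end.
- plunger_1_top (a point): Centre of the upper face of the white thumb plate (22 mm diameter, 5 mm thick) of syringe 1's plunger, 143 mm above the syringe's underside when fully drawn out, 113 mm when fully home; z up along the barrel.
- plunger_1 (a joint): Plunger of syringe_1: m pushed in, 0 = fully drawn out, 0.030 = fully home (plate 4 mm above the sleeve). Stays where left. A free plunger slides with a steady drag under 5 N to the end. A sticking one does so at first, then stops dead about half way; more force will not free it. None to all may stick; it cannot be seen.
- syringe_2: Empty glue syringe, one of three alike, loose, 0.12 to 0.2 kg, upright in the rack. Origin: centre of its flat underside, 12 mm above the bench in the rack; z up the barrel. Grey barrel 24 mm dia., 80 mm long, then a blue ribbed grip sleeve 30 mm dia. from 80 to 104 mm (grasp here, clear above the rack), then the white plunger. Lift 75 mm to clear the rack. It can stand on its end.
- plunger_2_top (a point): Centre of the upper face of the white thumb plate (22 mm diameter, 5 mm thick) of syringe 2's plunger, 143 mm above the syringe's underside when fully drawn out, 113 mm when fully home; z up along the barrel.
- plunger_2 (a joint): Plunger of syringe_2: m pushed in, 0 = fully drawn out, 0.030 = fully home (plate 4 mm above the sleeve). Stays where left. A free plunger slides with a steady drag under 5 N to the end. A sticking one does so at first, then stops dead about half way; more force will not free it. None to all may stick; it cannot be seen.
- syringe_3: Empty glue syringe, one of three alike, loose, 0.12 to 0.2 kg, upright in the rack. Origin: centre of its flat underside, 12 mm above the bench in the rack; z up the barrel. Grey barrel 24 mm dia., 80 mm long, then a blue ribbed grip sleeve 30 mm dia. from 80 to 104 mm (grasp here, clear above the rack), then the white plunger. Lift 75 mm to clear the rack. It can stand on its end.
- plunger_3_top (a point): Centre of the upper face of the white thumb plate (22 mm diameter, 5 mm thick) of syringe 3's plunger, 143 mm above the syringe's underside when fully drawn out, 113 mm when fully home; z up along the barrel.
- plunger_3 (a joint): Plunger of syringe_3: m pushed in, 0 = fully drawn out, 0.030 = fully home (plate 4 mm above the sleeve). Stays where left. A free plunger slides with a steady drag under 5 N to the end. A sticking one does so at first, then stops dead about half way; more force will not free it. None to all may stick; it cannot be seen.
- dropper_bottle: Small clear dropper bottle with a green nozzle, 37 mm diameter, 120 mm tall, loose; origin at the centre of its underside. Leave it alone.
- purple_tub: Purple round screw tub, 67 mm diameter, 50 mm tall, loose; origin at the centre of its underside. Leave it alone.
- clock_motor: Black square clock movement, 56 x 56 x 33 mm with its shaft up, loose; origin at the centre of its underside. Leave it alone.

How it is judged:
By the outcome, as a careful person would: the job done as asked, in the order asked, and still so for the second after the job is handed in, with the robot touching nothing.
It also fails if it takes over 72 s, if anything falls off the work surface, if the arm or the gripper's body presses on something with over 40 N, if the wrist force passes 120 N, or if a joint passes its speed limit or range.

## Robot

A 7-joint arm with a two-finger parallel gripper is mounted at the origin on the work surface; the furniture and walls round the work are solid. World frame = base frame: x ahead of the robot, y to its left, z up, the work surface at z = 0. Lengths are in m, angles in degrees, forces in N, time in s.
With the tool pointing down it reaches from about 0.35 to 0.775 m from the base axis. Payload 3.1 kg.
Tool frame: the origin (TCP) lies on the centre line of the jaws, within the pads' length; the fingertips stand 17 mm ahead of it and the grasp point (between the pads) lies 2 mm behind it (robot.tip_reach is the distance from the TCP to the fingertips, in m); z points along the fingers, y is the direction in which the jaws open and shut (so a half turn about z gives the same grasp; the last joint's range is limited). The gripper opens to 85 mm and grips with 20 to 120 N. Pads are 22 mm wide; open, the fingers measure 114 mm over their backs; the gripper's body (76 mm by 85 mm) begins 54 mm behind the grasp point. The pads swing forward as they close: fully open they stand 13 mm farther back than shut.
Start: joints at [66.538, 17.813, 0.802, 86.603, -0.252, 75.585, -1.558], TCP at [0.198, -0.513, 0.248] pointing down, gripper open.
Joint ranges: [-154.91, 154.91], [-16.99, 109.72], [-72.82, 74.43], [7.12, 147.25], [-82.49, 262.49], [11.32, 116.49], [-174.64, 174.64]. Speed limits (degrees/s): [159.86, 159.86, 180, 180, 180, 180, 180].

## Interface

Orientations are given as [roll, pitch, yaw] about the fixed x, y, z axes, in that order (R = Rz(yaw) Ry(pitch) Rx(roll)).
In Python, from station import robot, fingers, vision, workorder, recognise gives the robot as it stands. Calls block until the motion is done:
- robot.move_to(position, orientation): joint-space move of the TCP to a pose.
- robot.line_to(position, orientation=None, velocity=0.15, f_stop=None): straight line of the TCP; orientation=None keeps the orientation; velocity is the mean speed in m/s. With f_stop (N) it stops when the force on the tool has changed by that much, and returns True; else False.
- robot.move_j(angles): joint-space move.
- fingers.gripper_to(opening, force=None): opening from 0.0 (shut) to 1.0 (fully open); force is the grip in N (None keeps the last); returns when the fingers have stopped.
- robot.pause(seconds).
- robot.inverse_kinematics(position, orientation): joint angles nearest the present ones, or None.
- vision.grab_frame(name): name is "scene" or "top" or "wrist"; returns the picture (420x560x3 uint8, red, green, blue); there is no depth.
- vision.calibration(name): a dict with "mtx" (3x3 intrinsics, pixels), "extrinsics" (4x4, takes a point from world to camera coordinates); the wrist camera has in their place "T_tool_cam" (4x4, takes a point from camera to tool coordinates, whose origin is the TCP and whose axes are the flange's). Camera axes: x right, y up, looking along -z (the intrinsics and any distortion apply to the point x, -y, -z); pixel columns grow to the right and rows downward; lengths in m; the calibration is good to about 2 mm. A picture is of the moment at which its call begins: read the wrist's pose just before it. calibration takes no time and is no camera call.
A pose or a line that the arm cannot do raises robot.PlanningError and nothing moves.
- workorder.close_job(): hands the job in, once; it reports no verdict.
Trained networks look in the newest picture that a camera, given by its name, has taken for a name from the list of things; names that differ only in an ending like _2 or _b are one class to them, and where a whole thing is asked for, a point or a joint stands for the part that bears it (a point fixed in the world has none). Each returns a list of dicts, best first, with "p" (0 to 1); they miss things now and then, are a little off and sometimes report something else, mostly with a low value. They report only what shows in the picture. A call takes as long as a camera call.
- recognise(label, camera): "rect" ([centre column, centre row, width, height] in pixels, round what is visible of it).
Readings, each from a call of its own:
- robot.current_time_s(): time.
- robot.current_joint_positions(): joint angles.
- robot.current_dq(): joint speeds.
- robot.current_joint_torque(): joint torques, N m.
- robot.current_tool_pos(): TCP position.
- robot.current_eef_rot(): TCP orientation.
- robot.current_contact_force(): force on the tool from outside, world axes, zero at the start.
- robot.current_torque(): the same for the moment, N m.
- robot.current_finger_gap(): opening from 0.0 (shut) to 1.0 (fully open).
Only numpy, scipy, OpenCV 4.12 (cv2) and the standard library are available. Lean on these libraries where they do the work, as an engineer would, in place of code of your own. Each camera call takes 0.05 s, during which the arm holds its last target.

## Working session

There is one attempt and no reset: what is moved stays moved. The work goes in short steps, each a Python script; the robot and the scene stay as the last script left them, time stands still between calls to the robot, and variables do not carry over. Pictures are saved under pics/ and viewed, and the job is handed in when it is done.

```bash
ls; mkdir -p pics; cat > h.py <<'E'
from station import robot, fingers, vision, workorder, recognise
import numpy as np, cv2
def save(img,n): cv2.imwrite(f'pics/{n}.png',img[:,:,::-1])
def ray(cam,u,v):
    c=vision.calibration(cam);K=np.array(c['mtx']);E=np.array(c['extrinsics'])
    d=np.linalg.inv(K)@[u,v,1]; d=np.array([d[0],-d[1],-d[2]])
    R=E[:3,:3];t=E[:3,3]
    return -R.T@t, R.T@d
def at(cam,u,v,z):
    o,d=ray(cam,u,v); return o+d*(z-o[2])/d[2]
def proj(cam,p):
    c=vision.calibration(cam);K=np.array(c['mtx']);E=np.array(c['extrinsics'])
    q=E[:3,:3]@p+E[:3,3]; q=K@[q[0],-q[1],-q[2]]; return q[:2]/q[2]
E
python3 - <<'E'
from h import *
for c in ['scene','top']:
    save(vision.grab_frame(c),c+'1')
    print(c, {k:(v.tolist() if hasattr(v,'tolist') else v) for k,v in vision.calibration(c).items()})
    for l in ['rack','reject_tray','syringe_1','plunger_1_top','dropper_bottle','purple_tub','clock_motor']:
        print(l,[(np.round(r['rect']).tolist(),round(r['p'],2)) for r in recognise(l,c)][:5])
print(robot.current_eef_rot(),robot.current_tool_pos(),robot.current_time_s(),robot.tip_reach)
E
```

```text
pics
scene {'mtx': [[432.42080277243934, 0.0, 279.25079272196376], [0.0, 432.42080277243934, 208.6183576612229], [0.0, 0.0, 1.0]], 'extrinsics': [[-0.8504503130808687, -0.5259480256424222, 0.010627290505607496, 0.4569698899114577], [0.40610788879424936, -0.6435614872155634, 0.6487719127952212, -0.3485734520714848], [-0.3343809917440437, 0.5560641028656054, 0.7609087105984133, -0.8867779177579244], [0.0, 0.0, 0.0, 1.0]]}
rack [([301.0, 202.0, 75.0, 81.0], 0.71)]
reject_tray [([227.0, 297.0, 119.0, 113.0], 0.58)]
syringe_1 [([283.0, 198.0, 15.0, 30.0], 0.75), ([316.0, 167.0, 13.0, 30.0], 0.58), ([301.0, 181.0, 11.0, 28.0], 0.51), ([299.0, 205.0, 78.0, 74.0], 0.48)]
plunger_1_top [([285.0, 189.0, 7.0, 15.0], 0.46)]
dropper_bottle [([329.0, 277.0, 19.0, 37.0], 0.59)]
purple_tub [([215.0, 213.0, 27.0, 32.0], 0.66)]
clock_motor [([396.0, 194.0, 20.0, 18.0], 0.93)]
top {'mtx': [[410.5415125014589, 0.0, 282.1685554643384], [0.0, 410.5415125014589, 211.03821203903615], [0.0, 0.0, 1.0]], 'extrinsics': [[-0.008324495639186469, -0.9996167861700938, 0.026400446574376915, -0.06499229532120337], [0.9886367811315651, -0.004264512455474545, 0.15026353159477862, -0.5971693264050653], [-0.1500933634980944, 0.02735132063521736, 0.9882934217596202, -1.2539410905232253], [0.0, 0.0, 0.0, 1.0]]}
rack [([315.0, 218.0, 75.0, 38.0], 0.56)]
reject_tray [([215.0, 217.0, 73.0, 56.0], 0.7)]
syringe_1 [([316.0, 214.0, 12.0, 13.0], 0.61), ([294.0, 209.0, 8.0, 8.0], 0.57)]
plunger_1_top []
dropper_bottle []
purple_tub [([270.0, 166.0, 23.0, 21.0], 0.67)]
clock_motor [([375.0, 278.0, 16.0, 18.0], 0.78)]
[1.79994707e+02 4.96219387e-04 2.10764464e+01] [ 0.19778594 -0.5132393   0.24831676] 0.8 0.017
```

View pics/scene1.png

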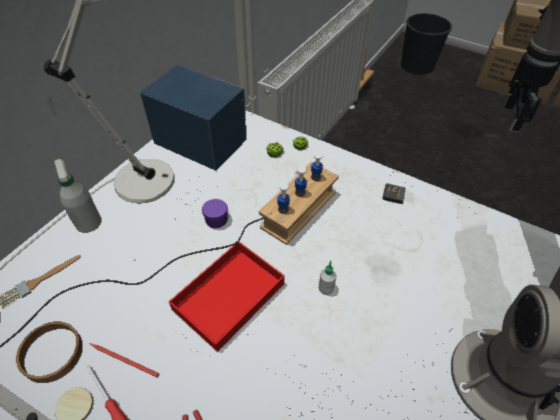

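View pics/top1.png

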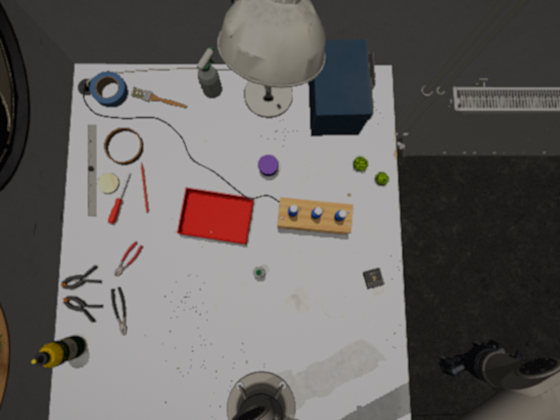

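```bash
python3 - <<'E'
from h import *
for f,b in [('top1',(150,130,430,310)),('scene1',(170,130,430,360))]:
    i=cv2.imread(f'pics/{f}.png')[b[1]:b[3],b[0]:b[2]]
    s=min(800/i.shape[1],600/i.shape[0]); print(s)
    cv2.imwrite(f'pics/{f}z.png',cv2.resize(i,None,fx=s,fy=s,interpolation=cv2.INTER_CUBIC))
E
```

```text
2.857142857142857
2.608695652173913
```

View pics/top1z.png

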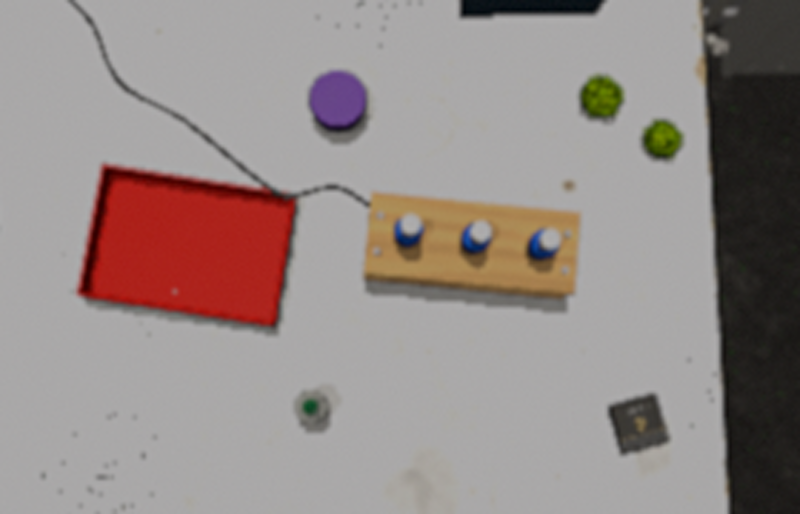

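View pics/scene1z.png

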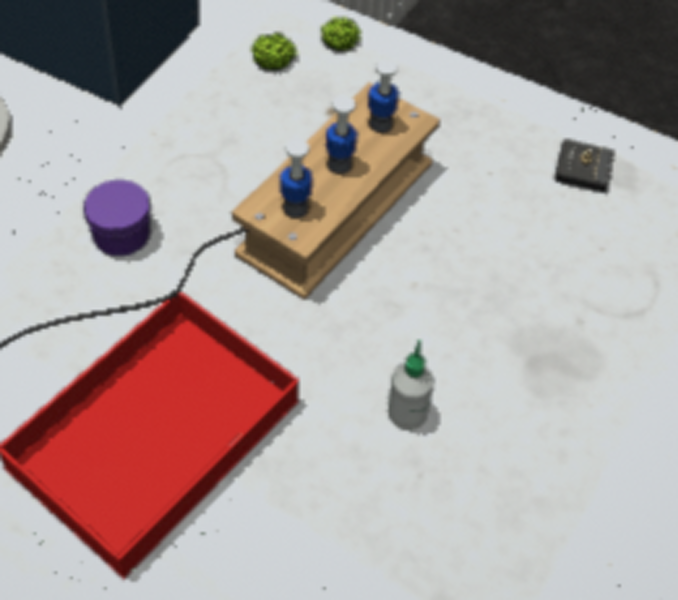

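```bash
python3 - <<'E'
from h import *
np.set_printoptions(precision=4,suppress=True)
for u,v in [(294,209.5),(317,212),(340.5,214)]: print('top',at('top',u,v,.155))
for u,v in [(283,188),(300,172.5),(316.5,157)]: print('scene',at('scene',u,v,.155))
for n,u,v,z in [('tub',268,165,.05),('tray',215,217,.04),('clock',374,278,.033),('drop',259,272,.12)]: print(n,at('top',u,v,z))
E
```

```text
top [ 0.5846 -0.1001  0.155 ]
top [ 0.5769 -0.1669  0.155 ]
top [ 0.5708 -0.2352  0.155 ]
scene [ 0.5853 -0.0912  0.155 ]
scene [ 0.5773 -0.1573  0.155 ]
scene [ 0.5698 -0.2272  0.155 ]
tub [ 0.7457 -0.0244  0.05  ]
tray [0.5795 0.1436 0.04  ]
clock [ 0.3849 -0.3557  0.033 ]
drop [0.4061 0.0023 0.12  ]
```

```bash
python3 - <<'E'
from h import *
np.set_printoptions(precision=4,suppress=True)
print(vision.calibration('wrist'))
t0=robot.current_time_s()
for yaw in (-6,84,-96,174):
    print(yaw,robot.inverse_kinematics([.53,-.166,.36],[180,0,yaw]))
robot.move_to([.53,-.166,.36],[180,0,84])
print(robot.current_tool_pos(),robot.current_eef_rot(),robot.current_time_s()-t0)
p=robot.current_tool_pos()
save(vision.grab_frame('wrist'),'w1')
for l in ['rack','syringe_1','plunger_1_top','reject_tray']:
    print(l,[(np.round(r['rect'],1).tolist(),round(r['p'],2)) for r in recognise(l,'wrist')][:5])
E
```

```text
{'mtx': array([[350.9858,   0.    , 280.1392],
       [  0.    , 350.9858, 209.711 ],
       [  0.    ,   0.    ,   1.    ]]), 'T_tool_cam': array([[ 0.0002,  0.9563,  0.2924,  0.0742],
       [ 1.    , -0.0002,  0.    ,  0.0005],
       [ 0.0001,  0.2924, -0.9563, -0.1261],
       [ 0.    ,  0.    ,  0.    ,  1.    ]])}
-6 [ 27.6236  17.7652 -16.9246  71.8968   5.0968  91.0578 -84.4427]
84 [ 34.3907  18.8351 -26.869   71.6082   8.3927  91.4519   2.9863]
-96 [  20.1063   17.0643   -6.2542   72.2243    1.8321   90.8067 -171.8488]
174 [ 39.5091  20.0131 -34.7616  71.3965  11.2586  91.9076  90.7797]
[ 0.5292 -0.1683  0.3594] [-179.9239    0.0661   83.775 ] 1.7916999999999998
rack [([326.8, 157.8, 84.8, 194.7], 0.56), ([155.9, 22.6, 53.5, 43.9], 0.52)]
syringe_1 [([332.1, 100.5, 34.5, 28.1], 0.85), ([328.8, 170.5, 31.2, 37.8], 0.62), ([328.3, 233.6, 31.2, 45.1], 0.6)]
plunger_1_top [([337.9, 101.5, 21.9, 24.9], 0.86), ([458.7, 23.4, 73.8, 44.5], 0.39)]
reject_tray []
```

View pics/w1.png

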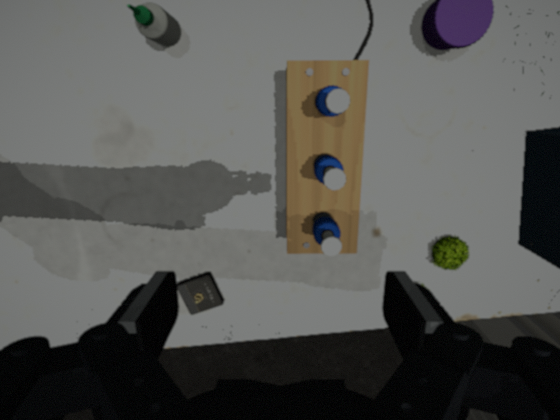

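```bash
cat >> h.py <<'E'
from scipy.spatial.transform import Rotation as Ro
np.set_printoptions(precision=4,suppress=True)
def wat(u,v,z,pos,rot):
    c=vision.calibration('wrist');K=c['mtx'];T=c['T_tool_cam']
    d=np.linalg.inv(K)@[u,v,1]; d=np.array([d[0],-d[1],-d[2]])
    R=Ro.from_euler('xyz',rot,degrees=True).as_matrix()
    o=R@T[:3,3]+pos; d=R@T[:3,:3]@d
    return o+d*(z-o[2])/d[2]
E
python3 - <<'E'
from h import *
p=robot.current_tool_pos();r=robot.current_eef_rot()
P=[wat(u,v,.155,p,r) for u,v in [(338,101),(334,178.5),(331,246)]]
print(*P)
C=[wat(u,v,.07,p,r) for u,v in [(286.5,61),(368.5,60.5),(288,254),(357,253.5)]]
print(*C, np.mean(C,0))
print(np.linalg.norm(C[0]-C[1]),np.linalg.norm(C[0]-C[2]),np.linalg.norm(C[1]-C[3]))
E
```

```text
[ 0.5893 -0.0977  0.155 ] [ 0.5814 -0.1683  0.155 ] [ 0.574  -0.2378  0.155 ]
[ 0.5489 -0.0509  0.07  ] [ 0.6383 -0.06    0.07  ] [ 0.5276 -0.2802  0.07  ] [ 0.616  -0.2889  0.07  ] [ 0.5827 -0.17    0.07  ]
0.08989243719303606 0.23026724244287397 0.2300327634347884
```

```bash
cat >> h.py <<'E'
RT=[180,0,84.4]
XY={1:(.5893,-.0980),2:(.5820,-.1692),3:(.5748,-.2400)}
def push(i):
    t0=robot.current_time_s()
    x,y=XY[i]
    robot.move_to([x,y,.195],RT)
    fingers.gripper_to(0.0,40)
    print('gap',robot.current_finger_gap(),'F',robot.current_contact_force(),robot.current_tool_pos())
    robot.line_to([x,y,.178],velocity=.08)
    s=robot.line_to([x,y,.137],velocity=.025,f_stop=14)
    p=robot.current_tool_pos()
    print('stop',s,p,'plate z above underside',p[2]-.017-.012,robot.current_contact_force())
    print('dt',robot.current_time_s()-t0)
E
python3 - <<'E'
from h import *
push(1)
E
```

```text
gap -0.0028179065210389397 F [ 0.3853 -0.2368 -0.4718] [ 0.5893 -0.098   0.1949]
stop True [ 0.5912 -0.098   0.1422] plate z above underside 0.11324202390791395 [-0.2283 -0.2955  4.5268]
dt 3.2833
```

```bash
python3 - <<'E'
from h import *
robot.line_to([.5893,-.098,.195],velocity=.15)
push(2)
E
```

```text
gap -0.00051306818739753 F [-0.6641  0.0868  0.1656] [ 0.5819 -0.1673  0.1944]
stop True [ 0.5835 -0.1693  0.155 ] plate z above underside 0.12604159835216755 [-0.5714  0.5044  4.7732]
dt 1.9833999999999996
```

```bash
python3 - <<'E'
from h import *
robot.line_to([.582,-.1692,.20],velocity=.2)
robot.line_to([.582,-.235,.28],velocity=.25)
fingers.gripper_to(.7)
p=robot.current_tool_pos();r=robot.current_eef_rot()
save(vision.grab_frame('wrist'),'w2')
for l in ['syringe_1','plunger_1_top']:
    for q in recognise(l,'wrist')[:4]: print(l,np.round(q['rect'],1),round(q['p'],2),wat(*q['rect'][:2],.138 if 'pl' in l else .116,p,r))
print(p,r,robot.current_time_s())
E
```

```text
syringe_1 [269.2  23.8  43.3  45.1] 0.95 [ 0.5869 -0.105   0.116 ]
syringe_1 [272.4 202.2  41.1  51.3] 0.7 [ 0.575  -0.2423  0.116 ]
syringe_1 [269.  115.   38.7  44.1] 0.6 [ 0.5798 -0.1701  0.116 ]
plunger_1_top [270.2  13.8  28.   26.9] 0.82 [ 0.5884 -0.1032  0.138 ]
plunger_1_top [272.8 116.2  29.4  29.3] 0.41 [ 0.5832 -0.1706  0.138 ]
[ 0.582  -0.2349  0.28  ] [179.8603   0.0207  84.3953] 10.3083
```

View pics/w2.png

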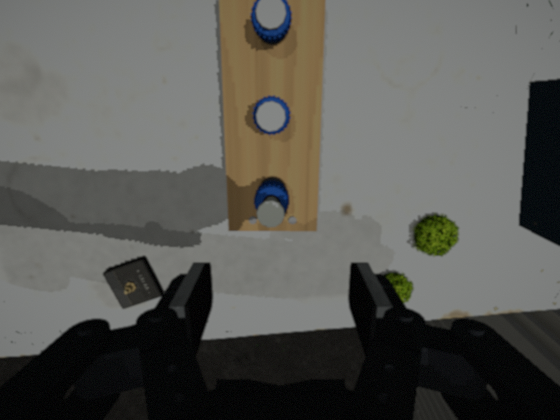

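```bash
python3 - <<'E'
from h import *
x,y=.582,-.170
robot.line_to([x,y,.21],RT,velocity=.25)
s=robot.line_to([x,y,.101],velocity=.1,f_stop=15)
print(s,robot.current_tool_pos())
fingers.gripper_to(0.0,40)
print('gap',robot.current_finger_gap()*85,robot.current_contact_force(),robot.current_tool_pos())
s=robot.line_to([x,y,.20],velocity=.1)
print(robot.current_finger_gap()*85,robot.current_contact_force(),robot.current_time_s())
save(vision.grab_frame('wrist'),'w3');save(vision.grab_frame('scene'),'s3')
im=vision.grab_frame('top')
E
```

```text
False [ 0.5827 -0.1701  0.1019]
gap 28.67461708981668 [-0.6349  0.6525  2.7801] [ 0.5823 -0.1701  0.1017]
28.418750609402924 [ 0.9134  0.1379 -1.7827] 13.6083
```

View pics/s3.png

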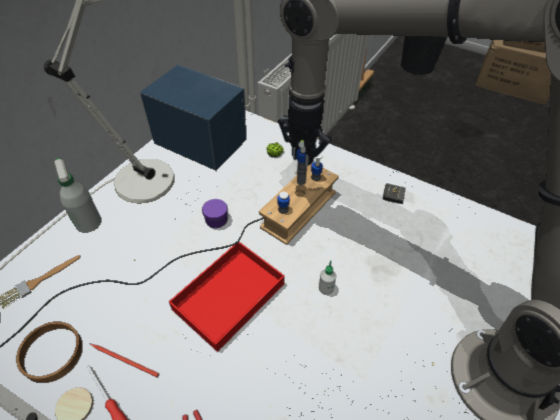

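View pics/w3.png

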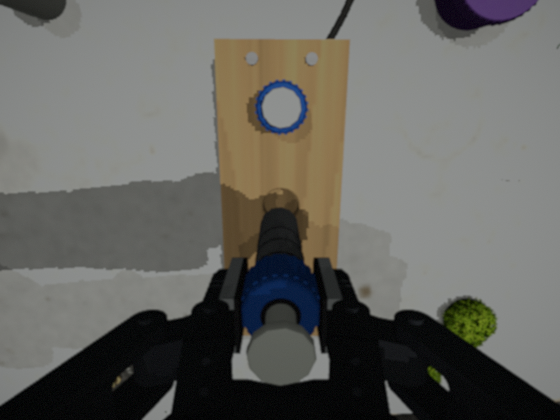

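```bash
python3 - <<'E'
from h import *
# tray corners, top rim z=.04 from pics/top1 zoom (outer corners)
for a,b in [(104,165),(297,198),(276,327),(79,295)]:
    print(at('top',150+(a+.5)/2.857,130+(b+.5)/2.857,.04))
for a,b in [(178,293),(298,383),(123,575),(2,447)]:
    print('s',at('scene',170+a/2.6087,130+b/2.6087,.04))
E
```

```text
[0.6735 0.2354 0.04  ]
[0.6353 0.0202 0.04  ]
[0.4916 0.0429 0.04  ]
[0.5281 0.2588 0.04  ]
s [0.6376 0.0286 0.04  ]
s [0.4921 0.0523 0.04  ]
s [0.5175 0.2725 0.04  ]
s [0.6705 0.2378 0.04  ]
```

```bash
python3 - <<'E'
from h import *
x,y=.588,.185
robot.line_to([.582,-.170,.26],velocity=.2)
robot.move_to([x,y,.24],RT)
robot.line_to([x,y,.105],velocity=.15)
s=robot.line_to([x,y,.088],velocity=.02,f_stop=3)
print(s,robot.current_tool_pos(),robot.current_contact_force(),robot.current_finger_gap()*85)
save(vision.grab_frame('scene'),'s4')
print(robot.current_time_s())
E
```

```text
True [0.588  0.1851 0.0938] [-0.5806 -0.8945  3.7879] 28.703330671004917
17.2417
```

View pics/s4.png

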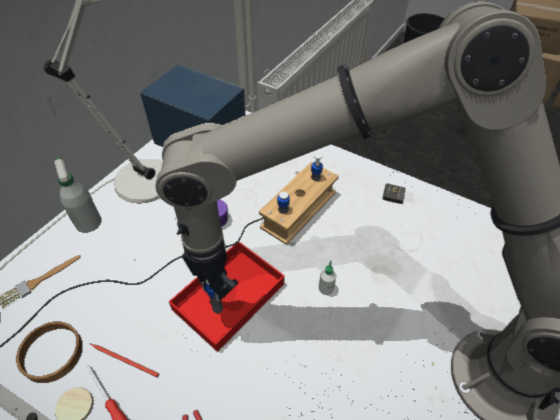

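Contact came at exactly the tray-floor height (0.0938 m); I'll release and try syringe 3.

```bash
python3 - <<'E'
from h import *
x,y=.588,.185
fingers.gripper_to(.7)
robot.line_to([x,y,.25],velocity=.15)
robot.move_to([XY[1][0],-.05,.27],RT)
p=robot.current_tool_pos();r=robot.current_eef_rot()
save(vision.grab_frame('scene'),'s5')
robot.move_to([XY[3][0],XY[3][1],.25],RT)
push(3)
print(robot.current_time_s())
E
```

```text
gap 0.002107949189072791 F [ 0.0267  0.8559 -0.2217] [ 0.5748 -0.2402  0.1952]
stop True [ 0.5769 -0.2402  0.1423] plate z above underside 0.11327943857910029 [-0.5725  0.1391  3.9353]
dt 2.691700000000001
23.3167
```

View pics/s5.png

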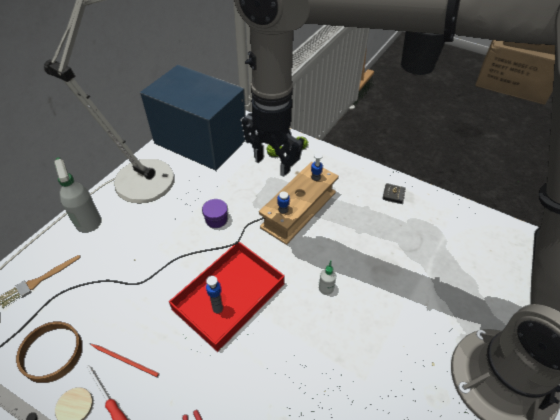

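Syringe 2 stands upright in the tray, around pixel (214,295). Syringe 3 ran to its end stop. I'll retreat and check.

```bash
python3 - <<'E'
from h import *
robot.line_to([XY[3][0],XY[3][1],.24],velocity=.15)
robot.move_to([.53,-.30,.33],RT)
p=robot.current_tool_pos();r=robot.current_eef_rot()
a=vision.grab_frame('wrist');b=vision.grab_frame('scene')
save(a,'w6')
save(cv2.resize(b[130:360,170:430],None,fx=2.6,fy=2.6,interpolation=cv2.INTER_CUBIC),'s6')
print(robot.current_time_s())
for i in (1,3):
    for z in (.125,.128): 
        q=np.array([*XY[i],z]); u=proj('scene',q); print(i,z,(u-[170,130])*2.6)
E
```

```text
24.7667
1 0.125 [293.3969 166.7828]
1 0.128 [293.4518 164.598 ]
3 0.125 [380.3361  83.2478]
3 0.128 [380.5654  81.0373]
```

View pics/s6.png

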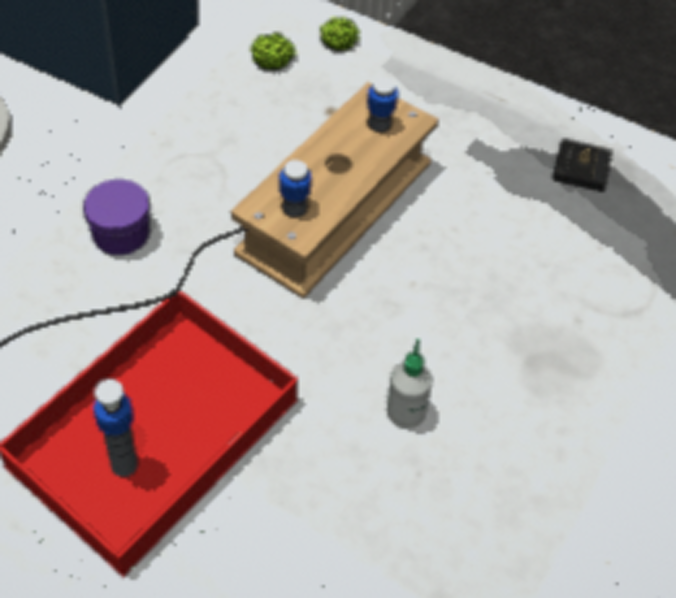

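View pics/w6.png

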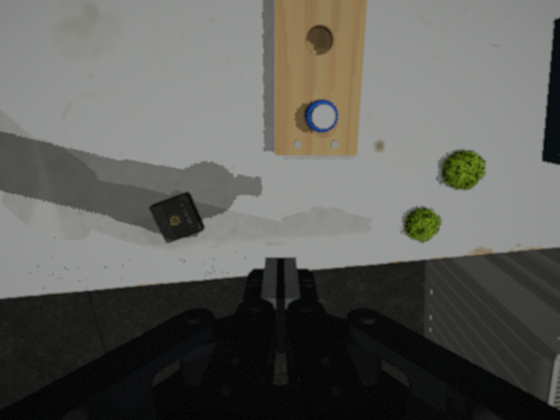

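The scene picture (2.6x crop) shows syringes 1 (295,170) and 3 (382,90) in the rack with both plungers home. Syringe 2 is upright in the tray at (115,430) with its plunger part out. The tub, bottle and clock movement look unmoved.

```bash
python3 - <<'E'
from h import *
workorder.close_job(); print(robot.current_time_s())
E
```

```text
the job is handed in; nothing more can be done
the job is handed in; nothing more can be done
```

I tried the three syringes from left to right, and only syringe 2 stuck. The job was handed in at about 25 s, well inside the 72 s limit.

| Syringe | Result | Plate height above underside when the push stopped | Where it is now |
|---|---|---|---|
| 1 | ran freely | 113.2 mm (fully home is 113 mm) | in the rack, plunger home |
| 2 | stuck | 126 mm, about 17 mm pushed in | upright in the red reject tray, plunger part out |
| 3 | ran freely | 113.3 mm | in the rack, plunger home |

Each push was set to stop at a force change of 14 N, so syringe 2 was not forced beyond that. I lifted it by the sleeve and set it down in the tray with about 4 N of contact.

The last pictures agree with the table, and the tub, bottle and clock movement look unmoved. I judged syringe 2's plunger position in the tray by eye and did not measure it again after the placing. No check failed. The only disagreement was an early one of 8–10 mm between the scene and top cameras. I used the wrist camera's positions instead, because they matched the rack's known size to within 1 mm.

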